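Roll the wooden balls into their dimples

TASK

On the wooden rolling board, fold the upright flap down flat so that the pen is open, then push the two balls along the board and settle each in the round dimple of its own size: the larger ball in the wider dimple, the smaller ball in the narrower one. Roll the balls gently, without lifting or flinging them, and leave the flap flat and the puzzle pieces round about where they are.

Things in the scene. Friction and masses are not known exactly. Their poses are not given: they have to be found in the camera images.
- board: Fixed rolling board, 294 mm along its own x by 419 mm along y, z up; origin at table height. Its flat floor, 22 mm above the table, reaches in its own frame from x = -135 to 135 and y = -190 to 205 mm, inside a rim 12 mm thick and 14 mm above the floor. Pen with the balls at the +y end (y = 24 to 205 mm), dimples at the -y end, flap between.
- flap (a joint): Angle of the fold-down flap: 0 upright, 1.57 folded flat, flush with the floor. Wooden strip 262 mm wide along board x, 48 mm high, 8 mm thick, hinged at its lower edge (board y = 18 mm, 4 mm under the floor's top). Upright its top is 44 mm above the floor. It folds towards board -y, away from the pen; flat, it covers y = 18 to -30 mm. It stays at any angle; about 1 N at its top moves it.
- ball_large_center (a point): Centre of the larger plain wooden ball, 100 mm diameter, about 0.37 kg. It starts on the floor of the pen, on either side of the smaller ball. Centre 50 mm above the floor when on the flat, 41 mm when settled in the wide dimple. Its orientation means nothing.
- ball_small_center (a point): Centre of the smaller plain wooden ball, 84 mm diameter, about 0.22 kg, beside the larger ball in the pen. Centre 42 mm above the floor when on the flat, 35 mm when settled in the narrow dimple. Its orientation means nothing.
- dimple_large (a point): Centre of the mouth, at floor height (22 mm above the table), of the wider dimple: a round recess 57 mm across and 14 mm deep with a slightly bevelled edge, at x = +68, y = -112 mm in the board's frame.
- dimple_small (a point): Centre of the mouth, at floor height (22 mm above the table), of the narrower dimple: a round recess 45 mm across and 14 mm deep with a slightly bevelled edge, at x = -68, y = -112 mm in the board's frame.
- duck: Bystander: red wooden duck standing upright, about 130 mm long (its x), 34 mm thick and 112 mm high; origin under its middle.
- star: Bystander: yellow wooden star lying flat, about 115 mm across, 24 mm thick; origin under its middle.
- frog: Bystander: green wooden frog piece lying flat with a grip knob, about 95 mm across, 42 mm high; origin under its middle.
- stand: Bystander, fixed: slotted wooden stand with three upright boards, 200 mm (its x) by 160 mm (its y), 165 mm high; origin under its middle.
Not all that is in view belongs to the job. What is shaped like the part that bears ball_small_center but pink is not meant.

How it is judged (in metres and radians):
On the way:
1. the flap is folded down flat (value of joint flap above 1.4 rad), for 0.2 s.
At the end, for the whole second after the job is handed in: Flap flat (over 1.4 rad); larger ball at rest in the wide dimple, smaller ball at rest in the narrow one, each centre within 8 mm of the dimple centre seen from above and sunk in: less than 45.5 mm (larger) or 39 mm (smaller) above the floor (value of joint flap above 1.4 rad and horizontal distance between ball_large_center and dimple_large below 0.008 m and z of ball_large_center in the frame of dimple_large below 0.0455 m and linear speed of each of ball_large, ball_small below 0.02 m/s and horizontal distance between ball_small_center and dimple_small below 0.008 m and z of ball_small_center in the frame of dimple_small below 0.039 m); the robot touches nothing.
It fails at once if a ball is lifted (its centre more than 25 mm above its rolling height) (height (world z) of ball_large_center above 0.097 m or height (world z) of ball_small_center above 0.089 m).
It fails at once if a ball is flung (faster than 0.6 m/s) (linear speed of any of ball_large, ball_small above 0.6 m/s).
It fails at once if a puzzle piece is moved by more than 20 mm (distance of any of duck, star, frog from where it was at the start of the episode above 0.02 m).
It also fails if it takes over 72 s, if anything falls off the work surface, if the arm or the gripper's body presses on something with over 40 N, if the wrist force passes 120 N, or if a joint passes its speed limit or range.

ROBOT

A 7-joint arm with a two-finger parallel gripper is mounted at the origin on the work surface. World frame = base frame: x ahead of the robot, y to its left, z up, the work surface at z = 0. Lengths are in m, angles in degrees, forces in N, time in s.
With the tool pointing down it reaches from about 0.4 to 0.85 m from the base axis. Payload 4.5 kg.
Tool frame: the origin (TCP) lies at the very end of the fingers, on their centre line; the grasp point (between the pads) lies 19 mm behind it; z points along the fingers, y is the line along which they close (so a half turn about z gives the same grasp; the last joint's range is limited). The gripper opens to 88 mm and grips with 3 to 60 N. Pads are 18 mm wide; open, the fingers measure 123 mm over their backs; the gripper's body (75 mm by 187 mm) begins 45 mm behind the grasp point.
Start: joints at [-74.553, 39.483, -11.15, 89.685, 9.013, 51.709, -12.324], TCP at [0.146, 0.608, 0.239] pointing down, gripper open.
Joint ranges: [-172.22, 172.22], [-26.19, 119.32], [-84.43, 86.54], [7.71, 146.69], [-57.33, 237.33], [2.42, 119.75], [-152.13, 152.13]. Speed limits (degrees/s): [147.25, 147.25, 180, 180, 180, 180, 180].

INTERFACE

Orientations are given as [roll, pitch, yaw] about the fixed x, y, z axes, in that order (R = Rz(yaw) Ry(pitch) Rx(roll)).
In Python, from rig import get_state, read_camera, hand_in, spot_in, cut_out gives the robot as it stands.
- The arm moves only by the shell command python3 -m handwheel 'ROWS'. ROWS is JSON, a list of rows, each an object of numbers: "wx", "wy", "wz": the turn, a rotation vector about the world's x, y, z in degrees; "dx", "dy", "dz": the shift along the world's x, y, z in m; "gripper": the closure in counts, from 0 (fully open) to 255 (shut). A call has 1 to 20 rows; each row is the pose to reach, as a shift and turn from the pose commanded when the call began; what a row does not reach only later rows make up. A row lasts 1/12 s, in which the tool goes at most 41.7 mm and 7.16 degrees, less where a joint would pass 70% of its speed; a pose out of reach is approached as far as the arm can. A call with a gripper value outside its range is refused whole. The fingers move at their own pace and stop on an object; the grip force is fixed at half the most. Time passes only in rows, so rows that repeat a pose let the fingers close. It gives the time, the measured TCP pose, the force, the opening and the grip force at its end, in the units of the state.
- get_state(): the state, without advancing time (a new reading comes with each control period).
- read_camera(name): name is "scene" or "top" or "wrist"; returns a dict with "image" (384x512x3 uint8, blue, green, red), "fov_y" (degrees; the focal length in pixels is half the picture's height over the tangent of half this angle, whatever the lens; pixels are square), "cx", "cy" (the principal point, pixels), "R" (3x3) and "t" (3): a world point X has camera coordinates R X + t. Camera axes: x right, y down, z forward; pixel columns grow to the right and rows downward; lengths in m; the calibration is good to about 2 mm. A picture is of the moment at which its call begins. There is no depth.
- hand_in(): hands the job in; it is judged then, once.
Trained networks look in the newest picture that a camera, given by its name, has taken for a name from the list of things; names that differ only in an ending like _2 or _b are one class to them, and where a whole thing is asked for, a point or a joint stands for the part that bears it (a point fixed in the world has none). Each returns a list of dicts, best first, with "p" (0 to 1); they miss things now and then, are a little off and sometimes report something else, mostly with a low value. They report only what shows in the picture. A call takes as long as a camera call. They do not tell look-alikes from the thing itself.
- spot_in(thing, camera): "bbox" ([centre column, centre row, width, height] in pixels, round what is visible of it).
- cut_out(thing, camera): "pixels" (384x512 bool, what is visible of it) and "bbox" ([centre column, centre row, width, height] in pixels, round what is visible of it).
The state is a dict: "clock": time; "joints": joint angles; "qd": joint speeds; "joint_torque": joint torques, N m; "tool_pos": TCP position; "ee_rot": TCP orientation; "wrist_force": force on the tool from outside, world axes, zero at the start; "ft_torque": the same for the moment, N m; "opening": finger opening in m; "gripper_force": force on a finger pad.
Only numpy, scipy, OpenCV 4.12 (cv2) and the standard library are available. Lean on these libraries where they do the work, as an engineer would, in place of code of your own. Each camera call takes 0.05 s, during which the arm holds its last target. There are 200 camera calls.

## Working session

There is one attempt and no reset: what is moved stays moved. The work goes in short steps, Python scripts to look and compute and a shell command to move; the robot and the scene stay as the last step left them, time stands still between calls to the robot, and variables do not carry over. Pictures are saved under pics/ and viewed, at most 10 in all, crops included, and the job is handed in when it is done.

```bash
mkdir -p pics; cat > h.py <<'E'
import numpy as np, cv2
from rig import get_state, read_camera, hand_in, spot_in, cut_out
def f_of(c): return c["image"].shape[0]/2/np.tan(np.radians(c["fov_y"]/2))
def ray(c,u,v,z):
    R=np.array(c["R"]);t=np.array(c["t"]);f=f_of(c)
    d=R.T@np.array([(u-c["cx"])/f,(v-c["cy"])/f,1]);o=-R.T@t
    return o+d*(z-o[2])/d[2]
def proj(c,X):
    p=np.array(c["R"])@np.array(X)+np.array(c["t"]);f=f_of(c)
    return np.array([c["cx"]+f*p[0]/p[2],c["cy"]+f*p[1]/p[2]])
E
python3 - <<'E'
from h import *
ims=[]
for n in ["scene","top"]:
    c=read_camera(n); ims.append(c["image"])
    print(n,c["fov_y"],np.round(-np.array(c["R"]).T@np.array(c["t"]),3))
    cv2.imwrite(f"pics/{n}0.png",cv2.resize(c["image"],(800,600)))
    for th,z in [("ball_large_center",.072),("ball_small_center",.064),("board",.022),("flap",.04),("duck",.05),("star",.02),("frog",.02),("stand",.08)]:
        for d in spot_in(th,n)[:3]:
            print(th,round(d["p"],2),np.round(d["bbox"]),np.round(ray(c,*d["bbox"][:2],z),3))
s=get_state();print(s["clock"],s["tool_pos"],s["ee_rot"])
E
```

```text
scene 53.38679758097012 [ 1.017 -0.386  1.068]
ball_large_center 0.92 [248. 176.  30.  27.] [0.514 0.076 0.072]
ball_large_center 0.68 [160. 325.  40.  40.] [ 0.679 -0.403  0.072]
ball_small_center 0.93 [279. 202.  27.  28.] [0.646 0.075 0.064]
ball_small_center 0.75 [304. 162.  27.  24.] [0.601 0.246 0.064]
ball_small_center 0.71 [340. 203.  26.  23.] [0.781 0.205 0.064]
board 0.97 [230. 228. 164. 143.] [ 0.587 -0.077  0.022]
flap 0.78 [235. 218.  56.  60.] [ 0.58  -0.047  0.04 ]
duck 0.9 [ 83. 274.  47.  42.] [ 0.408 -0.469  0.05 ]
star 0.93 [158. 326.  42.  46.] [ 0.66 -0.41  0.02]
frog 0.81 [277. 101.  29.  20.] [0.322 0.42  0.02 ]
stand 0.85 [358. 114.  71.  83.] [0.607 0.523 0.08 ]
top 45.121749742925985 [0.436 0.025 1.705]
ball_large_center 0.58 [249. 209.  30.  28.] [0.519 0.075 0.072]
ball_small_center 0.84 [208. 142.  23.  24.] [0.764 0.222 0.064]
ball_small_center 0.77 [287. 128.  25.  24.] [ 0.812 -0.06   0.064]
ball_small_center 0.7 [122. 189.  60.  63.] [0.594 0.533 0.064]
board 0.58 [285. 198. 118.  88.] [ 0.56  -0.053  0.022]
flap 0.58 [284. 197.   9.  70.] [ 0.565 -0.049  0.04 ]
duck 0.65 [402. 240.  17.  35.] [ 0.408 -0.464  0.05 ]
star 0.78 [376. 172.  32.  33.] [ 0.656 -0.385  0.02 ]
frog 0.9 [152. 273.  26.  36.] [0.292 0.428 0.02 ]
stand 0.76 [121. 188.  59.  63.] [0.596 0.531 0.08 ]
0.9 [0.14597771 0.60774052 0.23874083] [ 1.79994902e+02 -1.79337101e-03  1.66491185e+02]
```

View pics/top0.png

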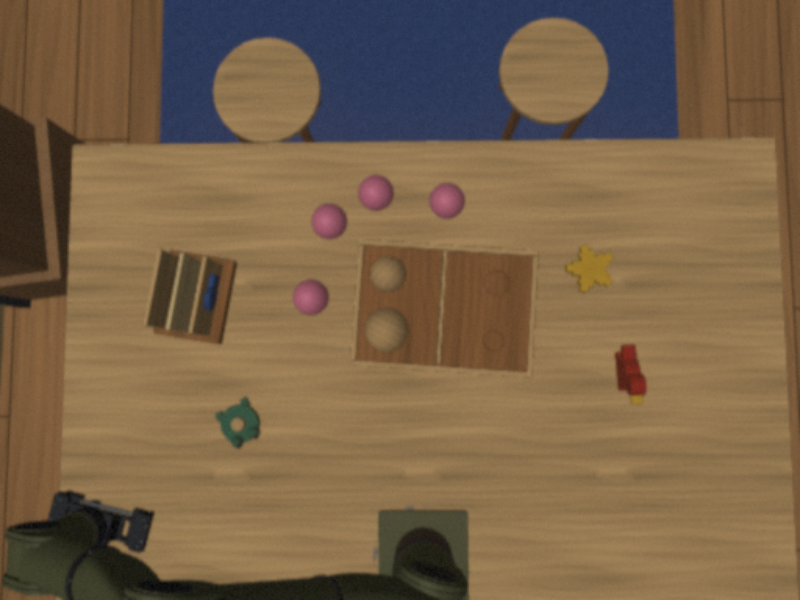

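View pics/scene0.png

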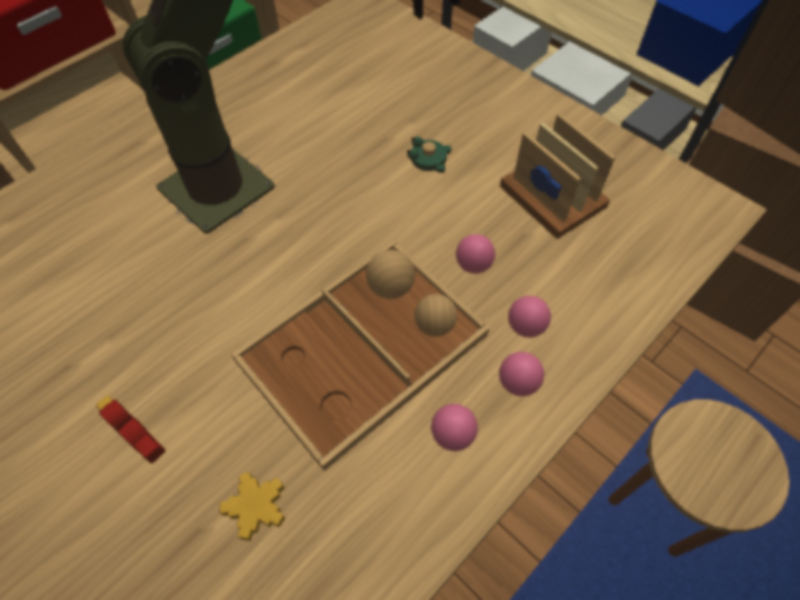

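The top view shows the plain balls at (387,330) large and (388,273) small in the pen. The look-alikes are the pink balls at (376,193), (447,201), (329,222) and (310,297), plus the stool tops, so I choose the two plain wooden ones inside the board. The wide dimple is the far one at (497,283), the narrow one the near one at (494,341), and the flap is upright at (442,308). The paths of the two balls therefore cross.

```bash
cat >> h.py <<'E'
def b2w(p,q):  # board pose p=(x,y,yaw) ; q board mm xyz above table
    q=np.atleast_2d(q)/1000.;c,s=np.cos(p[2]),np.sin(p[2])
    return np.c_[p[0]+c*q[:,0]-s*q[:,1],p[1]+s*q[:,0]+c*q[:,1],q[:,2]]
E
python3 - <<'E'
from h import *
from scipy.optimize import minimize
cs={};ms={}
box=np.array([[x,y,z] for x in(-147,147) for y in(-202,217) for z in(0,36)],float)
for n in ["scene","top"]:
    c=cs[n]=read_camera(n); m=cut_out("board",n)[0]["pixels"].astype(np.uint8)
    pts=cv2.findNonZero(m); h=np.zeros_like(m); cv2.fillConvexPoly(h,cv2.convexHull(pts),1)
    m=cv2.morphologyEx(m,cv2.MORPH_OPEN,np.ones((3,3))); h=cv2.morphologyEx(h,cv2.MORPH_OPEN,np.ones((3,3))); ms[n]=h
def cost(p,names=("scene","top")):
    s=0
    for n in names:
        c=cs[n]; q=np.array([proj(c,X) for X in b2w(p,box)])
        im=np.zeros((384*4,512*4),np.uint8)
        hull=cv2.convexHull(((q+.5)*4).astype(np.float32)); cv2.fillConvexPoly(im,hull.astype(int),1)
        a=cv2.resize(ms[n],(2048,1536),interpolation=cv2.INTER_NEAREST)
        s+=1-(im&a).sum()/(im|a).sum()
    return s
for nm in [("scene","top"),("top",)]:
    r=minimize(cost,[.57,-.06,-.04],args=(nm,),method="Nelder-Mead",options=dict(initial_simplex=[[.57,-.06,-.04],[.59,-.06,-.04],[.57,-.04,-.04],[.57,-.06,-.12]]))
    print(nm,r.x,r.fun)
    if len(nm)==2:p=r.x; np.save("p.npy",p)
for k,q in dict(wide=[68,-112,22],narrow=[-68,-112,22],flaptop=[0,18,66]).items(): print(k,b2w(p,q).round(4))
for th,z in (("ball_large_center",.072),("ball_small_center",.064)):
    for n in cs:
        for d in cut_out(th,n)[:5]:
            v,u=np.nonzero(d["pixels"]);
            if len(u): 
                X=ray(cs[n],u.mean(),v.mean(),z)
                if d["p"]>.3: print(th,n,round(d["p"],2),X.round(4))
c=cs["top"];im=cv2.resize(c["image"],None,fx=4,fy=4)
for q in [[68,-112,22],[-68,-112,22],*box[[1,3,5,7]],[-131,18,66],[131,18,66]]:
    cv2.circle(im,tuple(int(v) for v in (proj(c,b2w(p,q)[0])+.5)*4),3,(0,255,0),-1)
cv2.imwrite("pics/crop1.png",im[560:1020,860:1420])
E
```

```text
('scene', 'top') [ 0.56601742 -0.0603617  -0.07149398] 0.052311765048982384
('top',) [ 0.56656771 -0.05811038 -0.07051489] 0.023952173127082088
wide [[ 0.6258 -0.1769  0.022 ]]
narrow [[ 0.4902 -0.1672  0.022 ]]
flaptop [[ 0.5673 -0.0424  0.066 ]]
ball_large_center scene 0.8 [0.516  0.0792 0.072 ]
ball_large_center scene 0.72 [ 0.4203 -0.4696  0.072 ]
ball_large_center top 0.87 [0.5154 0.0827 0.072 ]
ball_small_center scene 0.93 [0.7745 0.2011 0.064 ]
ball_small_center scene 0.83 [0.6425 0.0754 0.064 ]
ball_small_center scene 0.82 [ 0.8218 -0.0685  0.064 ]
ball_small_center scene 0.79 [0.8411 0.0938 0.064 ]
ball_small_center scene 0.68 [0.6014 0.242  0.064 ]
ball_small_center top 0.72 [0.5912 0.2588 0.064 ]
ball_small_center top 0.7 [0.6446 0.081  0.064 ]
ball_small_center top 0.56 [0.8313 0.1065 0.064 ]
ball_small_center top 0.56 [ 0.8122 -0.057   0.064 ]
ball_small_center top 0.45 [0.3065 0.4158 0.064 ]
```

View pics/crop1.png

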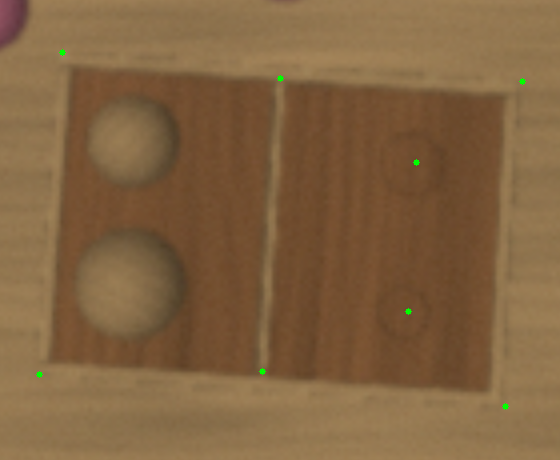

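The overlay matches: the rim, the flap top and both dimples (wide at 414,164, narrow at 405,313) are within a pixel, and the two plain balls are at (133,140) and (130,284). Next I move above the pen side of the flap with the gripper shut.

```bash
python3 -m handwheel '[{"dx":0.423,"dy":-0.618,"dz":-0.06,"wz":-80.6,"gripper":255},{"dx":0.423,"dy":-0.618,"dz":-0.06,"wz":-80.6,"gripper":255},{"dx":0.423,"dy":-0.618,"dz":-0.06,"wz":-80.6,"gripper":255},{"dx":0.423,"dy":-0.618,"dz":-0.06,"wz":-80.6,"gripper":255},{"dx":0.423,"dy":-0.618,"dz":-0.06,"wz":-80.6,"gripper":255},{"dx":0.423,"dy":-0.618,"dz":-0.06,"wz":-80.6,"gripper":255},{"dx":0.423,"dy":-0.618,"dz":-0.06,"wz":-80.6,"gripper":255},{"dx":0.423,"dy":-0.618,"dz":-0.06,"wz":-80.6,"gripper":255},{"dx":0.423,"dy":-0.618,"dz":-0.06,"wz":-80.6,"gripper":255},{"dx":0.423,"dy":-0.618,"dz":-0.06,"wz":-80.6,"gripper":255},{"dx":0.423,"dy":-0.618,"dz":-0.06,"wz":-80.6,"gripper":255},{"dx":0.423,"dy":-0.618,"dz":-0.06,"wz":-80.6,"gripper":255},{"dx":0.423,"dy":-0.618,"dz":-0.06,"wz":-80.6,"gripper":255},{"dx":0.423,"dy":-0.618,"dz":-0.06,"wz":-80.6,"gripper":255},{"dx":0.423,"dy":-0.618,"dz":-0.06,"wz":-80.6,"gripper":255},{"dx":0.423,"dy":-0.618,"dz":-0.06,"wz":-80.6,"gripper":255},{"dx":0.423,"dy":-0.618,"dz":-0.06,"wz":-80.6,"gripper":255},{"dx":0.423,"dy":-0.618,"dz":-0.06,"wz":-80.6,"gripper":255},{"dx":0.423,"dy":-0.618,"dz":-0.06,"wz":-80.6,"gripper":255},{"dx":0.423,"dy":-0.618,"dz":-0.06,"wz":-80.6,"gripper":255}]'
```

```text
validation failed for argument at $[0]...
```

```bash
python3 -m handwheel '[{"wx":0,"wy":0,"wz":-7,"dx":0.02,"dy":-0.03,"dz":0,"gripper":255}]'; python3 -m handwheel --help | head -30
```

```text
clock: 1.38
tool_pos: [0.16, 0.5831, 0.2388]
ee_rot: [179.7, -0.4, 159.9]
wrist_force: [0.3, 0.8, 0.2]
opening: 0.0834
gripper_force: 0.0invalid input: not JSON, or not a number
```

```bash
python3 -m handwheel '[{"wx":0,"wy":0,"wz":-73.6,"dx":0.403,"dy":-0.588,"dz":-0.06,"gripper":255},{"wx":0,"wy":0,"wz":-73.6,"dx":0.403,"dy":-0.588,"dz":-0.06,"gripper":255},{"wx":0,"wy":0,"wz":-73.6,"dx":0.403,"dy":-0.588,"dz":-0.06,"gripper":255},{"wx":0,"wy":0,"wz":-73.6,"dx":0.403,"dy":-0.588,"dz":-0.06,"gripper":255},{"wx":0,"wy":0,"wz":-73.6,"dx":0.403,"dy":-0.588,"dz":-0.06,"gripper":255},{"wx":0,"wy":0,"wz":-73.6,"dx":0.403,"dy":-0.588,"dz":-0.06,"gripper":255},{"wx":0,"wy":0,"wz":-73.6,"dx":0.403,"dy":-0.588,"dz":-0.06,"gripper":255},{"wx":0,"wy":0,"wz":-73.6,"dx":0.403,"dy":-0.588,"dz":-0.06,"gripper":255},{"wx":0,"wy":0,"wz":-73.6,"dx":0.403,"dy":-0.588,"dz":-0.06,"gripper":255},{"wx":0,"wy":0,"wz":-73.6,"dx":0.403,"dy":-0.588,"dz":-0.06,"gripper":255},{"wx":0,"wy":0,"wz":-73.6,"dx":0.403,"dy":-0.588,"dz":-0.06,"gripper":255},{"wx":0,"wy":0,"wz":-73.6,"dx":0.403,"dy":-0.588,"dz":-0.06,"gripper":255},{"wx":0,"wy":0,"wz":-73.6,"dx":0.403,"dy":-0.588,"dz":-0.06,"gripper":255},{"wx":0,"wy":0,"wz":-73.6,"dx":0.403,"dy":-0.588,"dz":-0.06,"gripper":255},{"wx":0,"wy":0,"wz":-73.6,"dx":0.403,"dy":-0.588,"dz":-0.06,"gripper":255},{"wx":0,"wy":0,"wz":-73.6,"dx":0.403,"dy":-0.588,"dz":-0.06,"gripper":255},{"wx":0,"wy":0,"wz":-73.6,"dx":0.403,"dy":-0.588,"dz":-0.06,"gripper":255},{"wx":0,"wy":0,"wz":-73.6,"dx":0.403,"dy":-0.588,"dz":-0.06,"gripper":255},{"wx":0,"wy":0,"wz":-73.6,"dx":0.403,"dy":-0.588,"dz":-0.06,"gripper":255},{"wx":0,"wy":0,"wz":-73.6,"dx":0.403,"dy":-0.588,"dz":-0.06,"gripper":255}]'
```

```text
clock: 3.05
tool_pos: [0.5685, -0.0097, 0.1785]
ee_rot: [-180.0, -0.1, 85.9]
wrist_force: [0.1, 0.4, 0.8]
opening: 0.0004
gripper_force: 0.0
```

```bash
python3 -m handwheel '[{"wx":0,"wy":0,"wz":0,"dx":0,"dy":0,"dz":-0.04,"gripper":255},{"wx":0,"wy":0,"wz":0,"dx":0,"dy":0,"dz":-0.08,"gripper":255},{"wx":0,"wy":0,"wz":0,"dx":0,"dy":0,"dz":-0.11,"gripper":255},{"wx":0,"wy":0,"wz":0,"dx":0,"dy":0,"dz":-0.124,"gripper":255},{"wx":0,"wy":0,"wz":0,"dx":-0.001,"dy":-0.010,"dz":-0.124,"gripper":255},{"wx":0,"wy":0,"wz":0,"dx":-0.001,"dy":-0.018,"dz":-0.124,"gripper":255},{"wx":0,"wy":0,"wz":0,"dx":-0.002,"dy":-0.025,"dz":-0.125,"gripper":255},{"wx":0,"wy":0,"wz":0,"dx":-0.002,"dy":-0.033,"dz":-0.127,"gripper":255},{"wx":0,"wy":0,"wz":0,"dx":-0.003,"dy":-0.041,"dz":-0.130,"gripper":255},{"wx":0,"wy":0,"wz":0,"dx":-0.003,"dy":-0.048,"dz":-0.134,"gripper":255},{"wx":0,"wy":0,"wz":0,"dx":-0.004,"dy":-0.053,"dz":-0.138,"gripper":255},{"wx":0,"wy":0,"wz":0,"dx":-0.004,"dy":-0.058,"dz":-0.143,"gripper":255},{"wx":0,"wy":0,"wz":0,"dx":-0.004,"dy":-0.061,"dz":-0.147,"gripper":255},{"wx":0,"wy":0,"wz":0,"dx":-0.005,"dy":-0.063,"dz":-0.151,"gripper":255},{"wx":0,"wy":0,"wz":0,"dx":-0.005,"dy":-0.063,"dz":-0.154,"gripper":255},{"wx":0,"wy":0,"wz":0,"dx":-0.005,"dy":-0.063,"dz":-0.156,"gripper":255},{"wx":0,"wy":0,"wz":0,"dx":-0.005,"dy":-0.063,"dz":-0.156,"gripper":255}]'
```

```text
clock: 4.47
tool_pos: [0.5638, -0.0733, 0.0226]
ee_rot: [-180.0, 0.0, 85.9]
wrist_force: [0.6, -0.8, -0.1]
opening: 0.0003
gripper_force: 0.0
```

```bash
python3 -m handwheel '[{"wx":0,"wy":0,"wz":0,"dx":0,"dy":0,"dz":0.04,"gripper":255},{"wx":0,"wy":0,"wz":0,"dx":0,"dy":0,"dz":0.08,"gripper":255},{"wx":0,"wy":0,"wz":0,"dx":0,"dy":0,"dz":0.12,"gripper":110},{"wx":0,"wy":0,"wz":-7,"dx":0.02,"dy":0.036,"dz":0.14,"gripper":110},{"wx":0,"wy":0,"wz":-14,"dx":0.038,"dy":0.068,"dz":0.14,"gripper":110},{"wx":0,"wy":0,"wz":-21,"dx":0.057,"dy":0.102,"dz":0.14,"gripper":110},{"wx":0,"wy":0,"wz":-28.4,"dx":0.076,"dy":0.136,"dz":0.14,"gripper":110},{"wx":0,"wy":0,"wz":-28.4,"dx":0.095,"dy":0.170,"dz":0.14,"gripper":110},{"wx":0,"wy":0,"wz":-28.4,"dx":0.1145,"dy":0.205,"dz":0.14,"gripper":110},{"wx":0,"wy":0,"wz":-28.4,"dx":0.1145,"dy":0.205,"dz":0.14,"gripper":110},{"wx":0,"wy":0,"wz":-28.4,"dx":0.1145,"dy":0.205,"dz":0.14,"gripper":110}]'
python3 - <<'E'
from h import *
c=read_camera("scene");im=c["image"]
cv2.imwrite("pics/s2.png",cv2.resize(im[120:320,130:390],None,fx=3,fy=3,interpolation=cv2.INTER_CUBIC))
E
```

```text
clock: 5.38
tool_pos: [0.6783, 0.1362, 0.1617]
ee_rot: [-179.9, -0.1, 57.8]
wrist_force: [0.4, 0.1, -0.1]
opening: 0.0497
gripper_force: 0.0
```

View pics/s2.png

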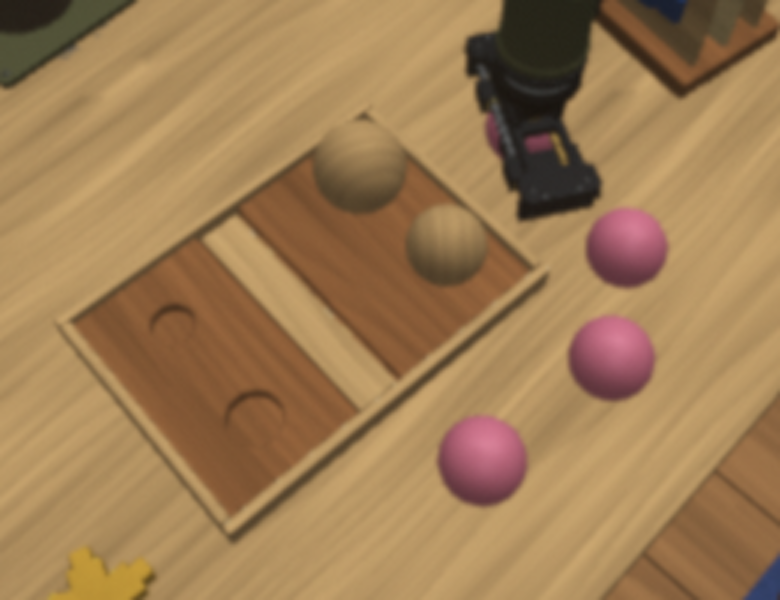

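The picture shows the flap folded flat (pale strip at 300,310). The large ball is at (360,165), the small ball at (447,245) and the fork is behind the small one at (545,180). Next I lower the fork and push the small ball slowly towards the narrow dimple.

```bash
python3 -m handwheel '[{"wx":0,"wy":0,"wz":0,"dx":0,"dy":0,"dz":-0.04,"gripper":110},{"wx":0,"wy":0,"wz":0,"dx":0,"dy":0,"dz":-0.08,"gripper":110},{"wx":0,"wy":0,"wz":0,"dx":0,"dy":0,"dz":-0.102,"gripper":110},{"wx":0,"wy":0,"wz":0,"dx":0,"dy":0,"dz":-0.102,"gripper":110},{"wx":0,"wy":0,"wz":0,"dx":-0.0043,"dy":-0.0067,"dz":-0.102,"gripper":110},{"wx":0,"wy":0,"wz":0,"dx":-0.0075,"dy":-0.0118,"dz":-0.102,"gripper":110},{"wx":0,"wy":0,"wz":0,"dx":-0.0102,"dy":-0.016,"dz":-0.102,"gripper":110},{"wx":0,"wy":0,"wz":0,"dx":-0.0129,"dy":-0.0202,"dz":-0.102,"gripper":110},{"wx":0,"wy":0,"wz":0,"dx":-0.0161,"dy":-0.0253,"dz":-0.102,"gripper":110},{"wx":0,"wy":0,"wz":0,"dx":-0.0199,"dy":-0.0312,"dz":-0.102,"gripper":110},{"wx":0,"wy":0,"wz":0,"dx":-0.0242,"dy":-0.0379,"dz":-0.102,"gripper":110},{"wx":0,"wy":0,"wz":0,"dx":-0.0291,"dy":-0.0455,"dz":-0.102,"gripper":110},{"wx":0,"wy":0,"wz":0,"dx":-0.0339,"dy":-0.0531,"dz":-0.102,"gripper":110},{"wx":0,"wy":0,"wz":0,"dx":-0.0387,"dy":-0.0607,"dz":-0.102,"gripper":110},{"wx":0,"wy":0,"wz":0,"dx":-0.0436,"dy":-0.0683,"dz":-0.102,"gripper":110},{"wx":0,"wy":0,"wz":0,"dx":-0.0484,"dy":-0.0759,"dz":-0.102,"gripper":110}]'
cat > look.py <<'E'
from h import *
s=get_state();print(s["clock"],np.round(s["tool_pos"],4))
import sys
for n in ["scene","top"]:
    for th,z in (("ball_large_center",.072),("ball_small_center",.064)):
        c=read_camera(n)
        for d in cut_out(th,n):
            v,u=np.nonzero(d["pixels"])
            if not len(u): continue
            X=ray(c,u.mean(),v.mean(),z)
            if .4<X[0]<.72 and -.26<X[1]<.16: print(th,n,round(d["p"],2),len(u),X.round(4))
E
python3 look.py
```

```text
clock: 6.77
tool_pos: [0.6295, 0.0548, 0.0607]
ee_rot: [-180.0, 0.0, 57.5]
wrist_force: [0.0, -0.5, -0.3]
opening: 0.0504
gripper_force: 0.1
6.7667 [0.6295 0.0548 0.0607]
ball_large_center scene 0.59 519 [0.5089 0.0668 0.072 ]
ball_small_center scene 0.81 518 [0.5987 0.0056 0.064 ]
ball_small_center top 0.91 349 [ 0.5923 -0.0081  0.064 ]
ball_small_center top 0.18 6099 [ 0.5564 -0.1128  0.064 ]
```

```bash
python3 -m handwheel '[{"wx":0,"wy":0,"wz":0,"dx":-0.0054,"dy":-0.0084,"dz":0,"gripper":110},{"wx":0,"wy":0,"wz":0,"dx":-0.0108,"dy":-0.0169,"dz":0,"gripper":110},{"wx":0,"wy":0,"wz":0,"dx":-0.0161,"dy":-0.0253,"dz":0,"gripper":110},{"wx":0,"wy":0,"wz":0,"dx":-0.0215,"dy":-0.0337,"dz":0,"gripper":110},{"wx":0,"wy":0,"wz":0,"dx":-0.0269,"dy":-0.0421,"dz":0,"gripper":110},{"wx":0,"wy":0,"wz":0,"dx":-0.0323,"dy":-0.0506,"dz":0,"gripper":110},{"wx":0,"wy":0,"wz":0,"dx":-0.0377,"dy":-0.059,"dz":0,"gripper":110},{"wx":0,"wy":0,"wz":0,"dx":-0.043,"dy":-0.0674,"dz":0,"gripper":110},{"wx":0,"wy":0,"wz":0,"dx":-0.0484,"dy":-0.0759,"dz":0,"gripper":110},{"wx":0,"wy":0,"wz":0,"dx":-0.0538,"dy":-0.0843,"dz":0,"gripper":110},{"wx":0,"wy":0,"wz":0,"dx":-0.0592,"dy":-0.0927,"dz":0,"gripper":110},{"wx":0,"wy":0,"wz":0,"dx":-0.0646,"dy":-0.1012,"dz":0,"gripper":110},{"wx":0,"wy":0,"wz":0,"dx":-0.0699,"dy":-0.1096,"dz":0,"gripper":110},{"wx":0,"wy":0,"wz":0,"dx":-0.0753,"dy":-0.118,"dz":0,"gripper":110}]'
python3 look.py
```

```text
clock: 8.33
tool_pos: [0.5543, -0.063, 0.0607]
ee_rot: [180.0, -0.0, 57.5]
wrist_force: [0.2, 0.5, 1.2]
opening: 0.0503
gripper_force: 0.3
8.3333 [ 0.5543 -0.063   0.0607]
ball_large_center scene 0.97 747 [0.5152 0.0807 0.072 ]
ball_small_center scene 0.6 469 [ 0.5195 -0.1167  0.064 ]
ball_large_center top 0.78 585 [0.516  0.0842 0.072 ]
```

```bash
python3 -m handwheel '[{"wx":0,"wy":0,"wz":0,"dx":-0.0043,"dy":-0.0067,"dz":0,"gripper":110},{"wx":0,"wy":0,"wz":0,"dx":-0.0086,"dy":-0.0135,"dz":0,"gripper":110},{"wx":0,"wy":0,"wz":0,"dx":-0.0129,"dy":-0.0202,"dz":0,"gripper":110},{"wx":0,"wy":0,"wz":0,"dx":-0.0172,"dy":-0.027,"dz":0,"gripper":110},{"wx":0,"wy":0,"wz":0,"dx":-0.0215,"dy":-0.0337,"dz":0,"gripper":110},{"wx":0,"wy":0,"wz":0,"dx":-0.0258,"dy":-0.0405,"dz":0,"gripper":110},{"wx":0,"wy":0,"wz":0,"dx":-0.0291,"dy":-0.0455,"dz":0,"gripper":110},{"wx":0,"wy":0,"wz":0,"dx":-0.0323,"dy":-0.0506,"dz":0,"gripper":110},{"wx":0,"wy":0,"wz":0,"dx":-0.035,"dy":-0.0548,"dz":0,"gripper":110},{"wx":0,"wy":0,"wz":0,"dx":-0.0377,"dy":-0.059,"dz":0,"gripper":110},{"wx":0,"wy":0,"wz":0,"dx":-0.0377,"dy":-0.059,"dz":0,"gripper":110},{"wx":0,"wy":0,"wz":0,"dx":-0.0377,"dy":-0.059,"dz":0,"gripper":110}]'
python3 look.py
```

```text
clock: 9.73
tool_pos: [0.5171, -0.1213, 0.0608]
ee_rot: [180.0, -0.0, 57.5]
wrist_force: [-0.0, -0.1, 0.2]
opening: 0.0499
gripper_force: 0.0
9.7333 [ 0.5171 -0.1213  0.0608]
ball_large_center scene 0.79 756 [0.515  0.0789 0.072 ]
ball_small_center scene 0.86 481 [ 0.4861 -0.1777  0.064 ]
ball_large_center top 0.77 625 [0.5149 0.0826 0.072 ]
ball_small_center top 0.33 6425 [ 0.5894 -0.0308  0.064 ]
```

```bash
python3 -m handwheel '[{"wx":0,"wy":0,"wz":0,"dx":0.008,"dy":0.0126,"dz":0,"gripper":110},{"wx":0,"wy":0,"wz":0,"dx":0.0215,"dy":0.0337,"dz":0.0,"gripper":81},{"wx":0,"wy":0,"wz":0,"dx":0.0215,"dy":0.0337,"dz":0.04,"gripper":81},{"wx":0,"wy":0,"wz":0,"dx":0.0215,"dy":0.0337,"dz":0.08,"gripper":81},{"wx":0,"wy":0,"wz":7,"dx":0.0215,"dy":0.05,"dz":0.11,"gripper":81},{"wx":0,"wy":0,"wz":14,"dx":0.015,"dy":0.085,"dz":0.11,"gripper":81},{"wx":0,"wy":0,"wz":21,"dx":0.008,"dy":0.122,"dz":0.11,"gripper":81},{"wx":0,"wy":0,"wz":28,"dx":0.0,"dy":0.158,"dz":0.11,"gripper":81},{"wx":0,"wy":0,"wz":35,"dx":-0.008,"dy":0.195,"dz":0.11,"gripper":81},{"wx":0,"wy":0,"wz":42,"dx":-0.0165,"dy":0.231,"dz":0.11,"gripper":81},{"wx":0,"wy":0,"wz":49,"dx":-0.0305,"dy":0.267,"dz":0.11,"gripper":81},{"wx":0,"wy":0,"wz":55.8,"dx":-0.0305,"dy":0.267,"dz":0.11,"gripper":81},{"wx":0,"wy":0,"wz":55.8,"dx":-0.0305,"dy":0.267,"dz":0.11,"gripper":81},{"wx":0,"wy":0,"wz":55.8,"dx":-0.0305,"dy":0.267,"dz":0.11,"gripper":81}]'
python3 look.py; python3 - <<'E'
from h import *
c=read_camera("scene");im=c["image"]
cv2.imwrite("pics/s3.png",cv2.resize(im[120:320,130:390],None,fx=3,fy=3,interpolation=cv2.INTER_CUBIC))
E
```

```text
clock: 11.3
tool_pos: [0.4866, 0.1455, 0.1708]
ee_rot: [-180.0, 0.0, 113.1]
wrist_force: [0.3, -0.8, -1.1]
opening: 0.0601
gripper_force: 0.0
11.3 [0.4866 0.1455 0.1708]
ball_large_center scene 0.83 802 [0.515  0.0796 0.072 ]
ball_small_center scene 0.62 608 [ 0.4945 -0.1702  0.064 ]
ball_small_center scene 0.27 10573 [ 0.6063 -0.0895  0.064 ]
ball_large_center top 0.82 592 [0.5161 0.0803 0.072 ]
ball_small_center top 0.6 393 [ 0.4905 -0.165   0.064 ]
```

View pics/s3.png

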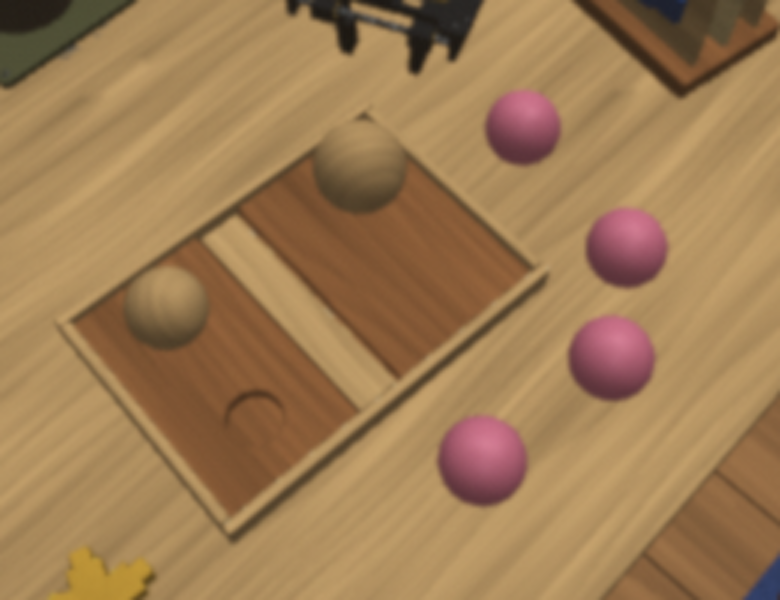

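The small ball sits in the narrow dimple (166,307), at about (0.490,-0.165) against an expected (0.489,-0.165). The large ball is at (360,165), the wide dimple is free at (255,410) and the fork is behind the large ball, so I push that next.

```bash
python3 -m handwheel '[{"wx":0,"wy":0,"wz":0,"dx":0,"dy":0,"dz":-0.04,"gripper":81},{"wx":0,"wy":0,"wz":0,"dx":0,"dy":0,"dz":-0.08,"gripper":81},{"wx":0,"wy":0,"wz":0,"dx":0,"dy":0,"dz":-0.109,"gripper":81},{"wx":0,"wy":0,"wz":0,"dx":0,"dy":0,"dz":-0.109,"gripper":81},{"wx":0,"wy":0,"wz":0,"dx":0.0028,"dy":-0.0064,"dz":-0.109,"gripper":81},{"wx":0,"wy":0,"wz":0,"dx":0.0051,"dy":-0.0119,"dz":-0.109,"gripper":81},{"wx":0,"wy":0,"wz":0,"dx":0.0071,"dy":-0.0165,"dz":-0.109,"gripper":81},{"wx":0,"wy":0,"wz":0,"dx":0.0091,"dy":-0.0211,"dz":-0.109,"gripper":81},{"wx":0,"wy":0,"wz":0,"dx":0.0111,"dy":-0.0257,"dz":-0.109,"gripper":81},{"wx":0,"wy":0,"wz":0,"dx":0.0134,"dy":-0.0312,"dz":-0.109,"gripper":81},{"wx":0,"wy":0,"wz":0,"dx":0.0162,"dy":-0.0377,"dz":-0.109,"gripper":81},{"wx":0,"wy":0,"wz":0,"dx":0.0194,"dy":-0.045,"dz":-0.109,"gripper":81},{"wx":0,"wy":0,"wz":0,"dx":0.0229,"dy":-0.0533,"dz":-0.109,"gripper":81},{"wx":0,"wy":0,"wz":0,"dx":0.0265,"dy":-0.0616,"dz":-0.109,"gripper":81},{"wx":0,"wy":0,"wz":0,"dx":0.03,"dy":-0.0698,"dz":-0.109,"gripper":81},{"wx":0,"wy":0,"wz":0,"dx":0.034,"dy":-0.079,"dz":-0.109,"gripper":81},{"wx":0,"wy":0,"wz":0,"dx":0.0379,"dy":-0.0882,"dz":-0.109,"gripper":81},{"wx":0,"wy":0,"wz":0,"dx":0.0419,"dy":-0.0974,"dz":-0.109,"gripper":81},{"wx":0,"wy":0,"wz":0,"dx":0.0458,"dy":-0.1066,"dz":-0.109,"gripper":81}]'
python3 look.py
```

```text
clock: 13.33
tool_pos: [0.5328, 0.038, 0.0617]
ee_rot: [-180.0, 0.0, 113.3]
wrist_force: [-0.2, 0.1, 0.4]
opening: 0.0606
gripper_force: 0.2
13.3333 [0.5328 0.038  0.0617]
ball_large_center scene 0.8 805 [ 0.5512 -0.0079  0.072 ]
ball_small_center scene 0.88 639 [ 0.495  -0.1706  0.064 ]
ball_large_center top 0.88 383 [ 0.5674 -0.0387  0.072 ]
ball_small_center top 0.9 466 [ 0.4912 -0.1635  0.064 ]
```

```bash
python3 -m handwheel '[{"wx":0,"wy":0,"wz":0,"dx":0.004,"dy":-0.0092,"dz":0,"gripper":81},{"wx":0,"wy":0,"wz":0,"dx":0.0079,"dy":-0.0184,"dz":0,"gripper":81},{"wx":0,"wy":0,"wz":0,"dx":0.0119,"dy":-0.0276,"dz":0,"gripper":81},{"wx":0,"wy":0,"wz":0,"dx":0.0158,"dy":-0.0368,"dz":0,"gripper":81},{"wx":0,"wy":0,"wz":0,"dx":0.0198,"dy":-0.046,"dz":0,"gripper":81},{"wx":0,"wy":0,"wz":0,"dx":0.0237,"dy":-0.0551,"dz":0,"gripper":81},{"wx":0,"wy":0,"wz":0,"dx":0.0277,"dy":-0.0643,"dz":0,"gripper":81},{"wx":0,"wy":0,"wz":0,"dx":0.0316,"dy":-0.0735,"dz":0,"gripper":81},{"wx":0,"wy":0,"wz":0,"dx":0.0356,"dy":-0.0827,"dz":0,"gripper":81},{"wx":0,"wy":0,"wz":0,"dx":0.0395,"dy":-0.0919,"dz":0,"gripper":81},{"wx":0,"wy":0,"wz":0,"dx":0.0435,"dy":-0.1011,"dz":0,"gripper":81}]'
python3 look.py
```

```text
clock: 14.65
tool_pos: [0.5763, -0.063, 0.0618]
ee_rot: [180.0, 0.0, 113.3]
wrist_force: [0.0, 0.1, 0.4]
opening: 0.0601
gripper_force: 0.2
14.65 [ 0.5763 -0.063   0.0618]
ball_large_center scene 0.7 935 [ 0.5951 -0.1101  0.072 ]
ball_large_center scene 0.15 615 [ 0.4973 -0.1718  0.072 ]
ball_small_center scene 0.71 648 [ 0.4947 -0.1701  0.064 ]
ball_large_center top 0.65 140 [ 0.6143 -0.1557  0.072 ]
```

```bash
python3 -m handwheel '[{"wx":0,"wy":0,"wz":0,"dx":0.0032,"dy":-0.0074,"dz":0,"gripper":81},{"wx":0,"wy":0,"wz":0,"dx":0.0063,"dy":-0.0147,"dz":0,"gripper":81},{"wx":0,"wy":0,"wz":0,"dx":0.0095,"dy":-0.0221,"dz":0,"gripper":81},{"wx":0,"wy":0,"wz":0,"dx":0.0126,"dy":-0.0294,"dz":0,"gripper":81},{"wx":0,"wy":0,"wz":0,"dx":0.0158,"dy":-0.0368,"dz":0,"gripper":81},{"wx":0,"wy":0,"wz":0,"dx":0.019,"dy":-0.0441,"dz":0,"gripper":81},{"wx":0,"wy":0,"wz":0,"dx":0.0217,"dy":-0.0505,"dz":0,"gripper":81},{"wx":0,"wy":0,"wz":0,"dx":0.0241,"dy":-0.0561,"dz":0,"gripper":81},{"wx":0,"wy":0,"wz":0,"dx":0.0261,"dy":-0.0607,"dz":0,"gripper":81},{"wx":0,"wy":0,"wz":0,"dx":0.0261,"dy":-0.0607,"dz":0,"gripper":81},{"wx":0,"wy":0,"wz":0,"dx":0.0261,"dy":-0.0607,"dz":0,"gripper":81},{"wx":0,"wy":0,"wz":0,"dx":0.0261,"dy":-0.0607,"dz":0,"gripper":81}]'
python3 look.py
```

```text
clock: 16.05
tool_pos: [0.6018, -0.1219, 0.0617]
ee_rot: [-180.0, -0.0, 113.3]
wrist_force: [-0.6, 0.9, -0.5]
opening: 0.0598
gripper_force: 0.0
16.05 [ 0.6018 -0.1219  0.0617]
ball_large_center scene 0.74 968 [ 0.6303 -0.1802  0.072 ]
ball_small_center scene 0.59 415 [ 0.4936 -0.1818  0.064 ]
ball_small_center scene 0.29 8319 [ 0.6135 -0.0694  0.064 ]
ball_small_center top 0.22 6172 [0.5677 0.0118 0.064 ]
```

```bash
python3 -m handwheel '[{"wx":0,"wy":0,"wz":0,"dx":-0.005,"dy":0.012,"dz":0,"gripper":81},{"wx":0,"wy":0,"wz":0,"dx":-0.0158,"dy":0.0368,"dz":0,"gripper":81},{"wx":0,"wy":0,"wz":0,"dx":-0.0158,"dy":0.0368,"dz":0.04,"gripper":81},{"wx":0,"wy":0,"wz":0,"dx":-0.0158,"dy":0.0368,"dz":0.08,"gripper":81},{"wx":0,"wy":0,"wz":0,"dx":-0.0158,"dy":0.0368,"dz":0.12,"gripper":81},{"wx":0,"wy":0,"wz":0,"dx":-0.05,"dy":0.06,"dz":0.12,"gripper":81},{"wx":0,"wy":0,"wz":0,"dx":-0.07,"dy":0.095,"dz":0.12,"gripper":81},{"wx":0,"wy":0,"wz":0,"dx":-0.09,"dy":0.13,"dz":0.12,"gripper":81},{"wx":0,"wy":0,"wz":0,"dx":-0.11,"dy":0.165,"dz":0.12,"gripper":81},{"wx":0,"wy":0,"wz":0,"dx":-0.12,"dy":0.2,"dz":0.12,"gripper":81},{"wx":0,"wy":0,"wz":0,"dx":-0.12,"dy":0.235,"dz":0.12,"gripper":81},{"wx":0,"wy":0,"wz":0,"dx":-0.12,"dy":0.27,"dz":0.12,"gripper":81},{"wx":0,"wy":0,"wz":0,"dx":-0.12,"dy":0.27,"dz":0.12,"gripper":81},{"wx":0,"wy":0,"wz":0,"dx":-0.12,"dy":0.27,"dz":0.12,"gripper":81}]'
python3 look.py; python3 - <<'E'
from h import *
a=cv2.resize(read_camera("scene")["image"][130:310,130:330],None,fx=2,fy=2,interpolation=cv2.INTER_CUBIC)
b=cv2.resize(read_camera("top")["image"][140:260,210:360],(400,360),interpolation=cv2.INTER_CUBIC)
cv2.imwrite("pics/s4.png",np.hstack([a,b]))
E
```

```text
clock: 17.62
tool_pos: [0.4809, 0.1509, 0.1818]
ee_rot: [180.0, -0.1, 113.6]
wrist_force: [0.7, -0.7, 0.3]
opening: 0.0595
gripper_force: 0.0
17.6167 [0.4809 0.1509 0.1818]
ball_large_center scene 0.92 970 [ 0.6304 -0.1806  0.072 ]
ball_small_center scene 0.98 621 [ 0.494  -0.1695  0.064 ]
ball_small_center scene 0.54 10460 [ 0.5962 -0.0677  0.064 ]
ball_large_center top 0.55 623 [ 0.6254 -0.1742  0.072 ]
ball_small_center top 0.69 426 [ 0.4902 -0.1637  0.064 ]
```

View pics/s4.png

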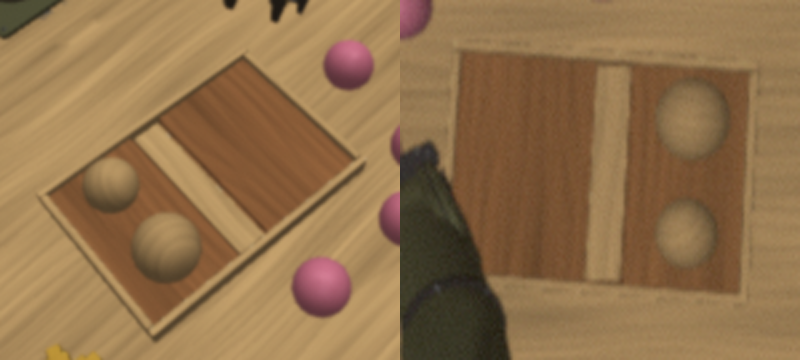

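Both balls rest on their dimples: from above, the large one is at (692,118) and the small one at (687,233), about 1 mm from the expected centres. The flap is flat at (607,175) and the gripper is clear, so I hand in.

```bash
python3 -c "
from rig import hand_in
print(hand_in())"
```

```text
the job is handed in; nothing more can be done
None
```

I folded the flap flat and pushed each ball into the dimple of its own size (both within about 2 mm of centre in the last top view); the arm was clear when I handed in, though the hand-in call gave no verdict.

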